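# Show the apprentice which setter goes with which hole

## Robot

A 6-joint arm with a two-finger parallel gripper is mounted at the origin on the work surface. World frame = base frame: x ahead of the robot, y to its left, z up, the work surface at z = 0. Lengths are in m, angles in rad, forces in N, time in s.
With the tool pointing down it reaches from about 0.25 to 0.725 m from the base axis. Payload 9.7 kg.
Tool frame: the origin (TCP) lies between the finger pads, 19 mm behind the fingertips; this is the grasp point; z points along the fingers, y is the line along which they close (so a half turn about z gives the same grasp; the last joint's range is limited). The gripper opens to 85 mm and grips with 20 to 120 N. Pads are 22 mm wide; open, the fingers measure 114 mm over their backs; the gripper's body (76 mm by 85 mm) begins 54 mm behind the grasp point. The pads swing forward as they close: fully open they stand 13 mm farther back than shut.
Start: joints at [-1.169, 0.087, 0.176, 1.66, 0, 1.571], TCP at [0.215, -0.506, 0.25] pointing down, gripper open.
Joint ranges: [-3.13, 3.13], [-0.85, 1.81], [-1.15, 1.24], [-2.2, 2.28], [-1.44, 1.52], [-3.14, 3.14]. Speed limits (rad/s): [2.22, 2.22, 2.57, 3.14, 3.14, 3.14].

## Interface

Orientations are given as a unit quaternion [x, y, z, w].
In Python, from cell import monitor, cams, order gives the robot as it stands.
- The arm moves only by the tool apply_moves, never from a script. Its argument "increments" is a list of rows, each an object with "gripper": the opening, from 0 (shut) to 1 (fully open); "travel": the shift along the world's x, y, z in m, a list of three; "spin": the turn about the world's z in degrees. A call has 1 to 12 rows; each row is the pose to reach, as a shift and turn from the pose commanded when the call began; what a row does not reach only later rows make up. A row lasts 1/12 s, in which the tool goes at most 41.7 mm and 7.16 degrees, less where a joint would pass 70% of its speed; a pose out of reach is approached as far as the arm can. A call with a gripper value outside its range is refused whole. The fingers move at their own pace and stop on an object; "squeeze" is the grip in N (left out, the last holds). Time passes only in rows, so rows that repeat a pose let the fingers close. It gives the time, the measured TCP pose, the force, the opening and the grip force at its end, in the units of the state.
- monitor.observe(): the state, without advancing time (a new reading comes with each control period).
- cams.snapshot(name): name is "side" or "top" or "wrist"; returns the picture (400x640x3 uint8, blue, green, red); there is no depth.
- cams.get_calibration(name): a dict with "intrinsics" (3x3 intrinsics, pixels), "world_to_cam" (4x4, takes a point from world to camera coordinates). Camera axes: x right, y down, z forward; pixel columns grow to the right and rows downward; lengths in m; the calibration is good to about 2 mm. A picture is of the moment at which its call begins: read the wrist's pose just before it. get_calibration takes no time and is no camera call; for the wrist camera it gives the pose at the moment of the call.
- order.finish_job(): hands the job in; it is judged then, once.
Trained networks look in the newest picture that a camera, given by its name, has taken for a name from the list of things; names that differ only in an ending like _2 or _b are one class to them, and where a whole thing is asked for, a point or a joint stands for the part that bears it (a point fixed in the world has none). Each returns a list of dicts, best first, with "conf" (0 to 1); they miss things now and then, are a little off and sometimes report something else, mostly with a low value. They report only what shows in the picture. A call takes as long as a camera call. They do not tell look-alikes from the thing itself.
- cams.find_in(camera, target): "position" ([row, column] in pixels, amid what is visible of it).
- cams.mark_of(camera, target): "position" ([row, column] in pixels: a listed point, or the origin of a listed thing).
The state is a dict: "time_s": time; "q": joint angles; "qvel": joint speeds; "effort": joint torques, N m; "eef_pos": TCP position; "orientation": TCP orientation; "force": force on the tool from outside, world axes, zero at the start; "wrist_torque": the same for the moment, N m; "gripper_width": finger opening in m; "gripper_force": force on a finger pad.
Only numpy, scipy, OpenCV 4.12 (cv2) and the standard library are available. Lean on these libraries where they do the work, as an engineer would, in place of code of your own. Each camera call takes 0.05 s, during which the arm holds its last target. There are 200 camera calls.

## Task

An apprentice is to put in the album cover's missing stud; show which tool and where. With the hand pointing straight down and the fingertips about two centimetres above it, point first at the stud setter (the standing tool with the wide, flat, round head) for two seconds, then likewise at the one empty stud hole in the cover for two seconds, and finish still pointing there. Touch and lift nothing, and do not come down over any other tool or stud on the way.

Things in the scene. Friction and masses are not known exactly. Their poses are not given: they have to be found in the camera images.
- setter_top (a point): centre of the top of the stud setter, 125 mm above the table; z up. The tool is a 115 mm long steel rod, 10 mm thick, loose and upright in one of the tool block's four holes. Its head is a flat round steel disc 36 mm across, the widest of the four tools
- awl_top (a point): centre of the top of the awl, 130 mm above the table; z up. The tool is a 120 mm long steel rod, 10 mm thick, loose and upright in one of the tool block's four holes. Its head is a 28 mm steel ball. A bystander
- punch_top (a point): centre of the top of the punch, 120 mm above the table; z up. The tool is a 110 mm long steel rod, 10 mm thick, loose and upright in one of the tool block's four holes. Its head is a 20 mm steel cube. A bystander
- stamp_top (a point): centre of the top of the stamp, 125 mm above the table; z up. The tool is a 115 mm long steel rod, 10 mm thick, loose and upright in one of the tool block's four holes, with no head at all, 10 mm across to the end. A bystander
- block: tool block of wood, 150 x 150 x 40 mm, fixed; origin at the centre of its underside, z up. Four holes 11.6 mm wide and 30 mm deep at +-37.5 mm in its x and y; any tool may stand in any hole. Block and cover lie to the left and right of the robot, either way round
- cover: wooden album cover, a rigid board 190 x 150 x 12 mm lying flat, fixed; origin at the centre of its underside, x along the long side, z up. Stud places at +-75 mm in x and +-55 mm in y: three have studs, one is empty
- hole: the empty stud hole: a dark round spot 17 mm wide with a thin pale rim (22 mm over all), flush with the top of the cover in the one corner without a stud; origin at its centre, 12 mm above the table, z up. Shown as a dark mark: nothing can go in
- stud0_top (a point): top centre of one of the three alike steel dome studs (22 mm wide, 7 mm high, fixed) in corners of the album cover; z up, 19 mm above the table
- stud1_top (a point): top centre of one of the three alike steel dome studs (22 mm wide, 7 mm high, fixed) in corners of the album cover; z up, 19 mm above the table
- stud2_top (a point): top centre of one of the three alike steel dome studs (22 mm wide, 7 mm high, fixed) in corners of the album cover; z up, 19 mm above the table
- tin: closed dark wax tin with a steel lid, 56 mm wide, 45 mm high, loose, beyond the work; origin at the centre of its underside. A bystander
Things that resemble listed ones, but are neither listed nor needed, are in the scene too. What is shaped like the part that bears setter_top but green or pink is not meant.

How it is judged:
On the way, in this order (a step that is already met when the one before it is completed fails the run):
1. the hand points straight down at the stud setter from just above for 1.5 s (horizontal distance between the grasp point and setter_top below 0.022 m and z of the grasp point in the frame of setter_top between 0.02 and 0.07 m and angle between the grasp point's own z axis and vertical above 2.69 rad), for 1.5 s.
2. then the hand points straight down at the empty stud hole from just above for 1.5 s (horizontal distance between the grasp point and hole below 0.022 m and z of the grasp point in the frame of hole between 0.02 and 0.07 m and angle between the grasp point's own z axis and vertical above 2.69 rad), for 1.5 s.
At the end, for the whole second after the job is handed in: The tool point (TCP) is still above the empty hole: within 22 mm sideways and 20 to 70 mm above it, the hand within 26 degrees of straight down. All tools and the tin are within 8 mm of where they were (all of step 2 and distance of each of setter_top, awl_top, punch_top, stamp_top, tin from where it was at the start of the episode below 0.008 m and angle between tin's own z axis and vertical below 0.1 rad); the robot touches nothing.
It fails at once if the robot touches anything (over 0.3 N) (contact force between any of the fingers, the arm and anything else above 0.3 N).
It fails at once if a tool or the tin is moved or lifted by more than 10 mm (distance of any of setter_top, awl_top, punch_top, stamp_top, tin from where it was at the start of the episode above 0.01 m).
It fails at once if the hand comes down over another tool or a stud (tool point within 20 mm sideways and less than 60 mm above it) ((horizontal distance between the grasp point and awl_top below 0.02 m and z of the grasp point in the frame of awl_top between -0.03 and 0.06 m) or (horizontal distance between the grasp point and punch_top below 0.02 m and z of the grasp point in the frame of punch_top between -0.03 and 0.06 m) or (horizontal distance between the grasp point and stamp_top below 0.02 m and z of the grasp point in the frame of stamp_top between -0.03 and 0.06 m) or (horizontal distance between the grasp point and stud0_top below 0.02 m and z of the grasp point in the frame of stud0_top between -0.03 and 0.06 m) or (horizontal distance between the grasp point and stud1_top below 0.02 m and z of the grasp point in the frame of stud1_top between -0.03 and 0.06 m) or (horizontal distance between the grasp point and stud2_top below 0.02 m and z of the grasp point in the frame of stud2_top between -0.03 and 0.06 m)).
It also fails if it takes over 43 s, if anything falls off the work surface, if the arm or the gripper's body presses on something with over 40 N, if the wrist force passes 120 N, or if a joint passes its speed limit or range.

## Working session

There is one attempt and no reset: what is moved stays moved. The work goes in short steps, Python scripts to look and compute and a tool call to move; the robot and the scene stay as the last step left them, time stands still between calls to the robot, and variables do not carry over. Pictures are saved under pics/ and viewed, at most 10 in all, crops included, and the job is handed in when it is done.

Besides the shell and the picture viewer there is one more tool, called after "Request:" as name([rows], argument=value, ...), one row to a line, values as JSON. apply_moves: Moves the arm, as the interface text tells. Its arguments: {"type":"object","properties":{"increments":{"type":"array"},"squeeze":{"type":"number"}},"required":["increments"]}

```bash
mkdir -p pics; cat > h.py <<'E'
import numpy as np
from cell import monitor,cams,order
def ray(cam,rc,z):
    c=cams.get_calibration(cam);K=np.array(c["intrinsics"]);T=np.array(c["world_to_cam"])
    R=T[:3,:3];o=-R.T@T[:3,3];d=R.T@np.linalg.inv(K)@[rc[1],rc[0],1]
    return (o+d*(z-o[2])/d[2])
Z=dict(setter_top=.125,awl_top=.13,punch_top=.12,stamp_top=.125,hole=.012,stud0_top=.019,tin=0,block=0,cover=0)
E
python3 - <<'E'
from h import *
import cv2
for n in("top","side"):
    cv2.imwrite(f"pics/{n}0.png",cams.snapshot(n))
    for t in Z:
        for r in cams.mark_of(n,t)[:4]: print(n,t,np.round(r["position"]),round(r["conf"],2),ray(n,r["position"],Z[t]).round(3))
print(monitor.observe()["time_s"])
E
```

```text
top setter_top [239. 273.] 0.72 [0.431 0.102 0.125]
top setter_top [221. 220.] 0.66 [0.46  0.202 0.125]
top setter_top [286. 234.] 0.56 [0.345 0.165 0.125]
top setter_top [192. 272.] 0.51 [0.519 0.109 0.125]
top awl_top [179. 221.] 0.56 [0.538 0.206 0.13 ]
top punch_top [220. 178.] 0.74 [0.459 0.28  0.12 ]
top punch_top [178. 410.] 0.59 [ 0.56  -0.148  0.12 ]
top stamp_top [176. 463.] 0.62 [ 0.569 -0.246  0.125]
top stamp_top [181. 177.] 0.4 [0.53  0.289 0.125]
top hole [178. 409.] 0.61 [ 0.588 -0.167  0.012]
top stud0_top [212. 432.] 0.69 [ 0.515 -0.214  0.019]
top stud0_top [246. 410.] 0.57 [ 0.442 -0.17   0.019]
top tin [125. 322.] 0.6 [0.704 0.027 0.   ]
top block [212. 217.] 0.92 [0.494 0.242 0.   ]
top cover [212. 434.] 0.86 [ 0.519 -0.224  0.   ]
side setter_top [295. 399.] 0.97 [0.343 0.178 0.125]
side setter_top [283. 324.] 0.93 [0.458 0.205 0.125]
side setter_top [324. 372.] 0.93 [0.363 0.246 0.125]
side setter_top [248. 364.] 0.79 [0.428 0.106 0.125]
side awl_top [268. 281.] 0.79 [0.532 0.208 0.13 ]
side awl_top [283. 324.] 0.16 [0.457 0.209 0.13 ]
side punch_top [318. 306.] 0.91 [0.456 0.273 0.12 ]
side stamp_top [303. 261.] 0.77 [0.528 0.28  0.125]
side hole [182. 334.] 0.48 [ 0.601 -0.173  0.012]
side stud0_top [198. 394.] 0.56 [ 0.452 -0.168  0.019]
side tin [224. 253.] 0.78 [0.707 0.02  0.   ]
side block [339. 292.] 0.78 [0.499 0.243 0.   ]
side cover [185. 370.] 0.86 [ 0.523 -0.21   0.   ]
1.0
```

View pics/top0.png

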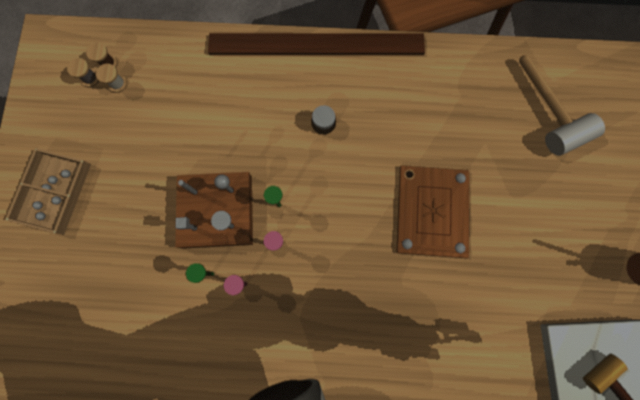

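View pics/side0.png

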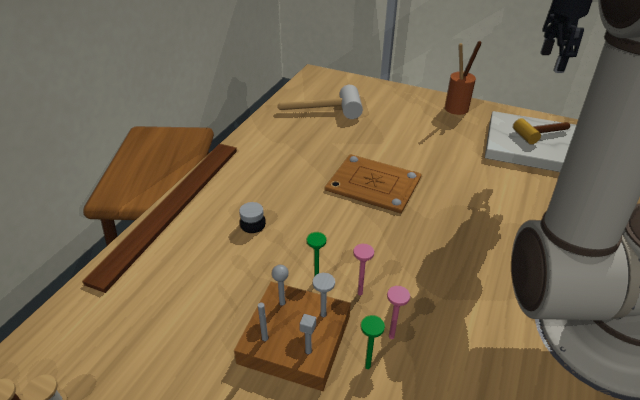

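The top picture shows these candidates for the setter:
- Steel disc at (221,220), standing in the block.
- Look-alikes outside the block: green at (195,273) and (272,196), pink at (241,273) and (285,234).
- Other tools in the block: ball (awl) at (182,221), cube (punch) at (222,181), bare rod (stamp) at (186,186).

I choose the steel disc at (221,220). The dark rimmed spot at (174,409) is the hole. The studs are at (178,461), (244,408) and (248,460). I'll check both choices in one close crop.

```bash
python3 - <<'E'
from h import *
import cv2
im=cv2.imread("pics/top0.png")
a=im[165:295,160:300];b=im[155:265,385:485]
cv2.imwrite("pics/crop.png",np.hstack([cv2.resize(a,(390,390),interpolation=cv2.INTER_CUBIC),cv2.resize(b,(355,390),interpolation=cv2.INTER_CUBIC)]))
for p in([174,409],[174.5,409.5]):print(ray("top",p,.012).round(4))
for p in([178,461],[244,408],[248,460]):print(ray("top",p,.019).round(4))
print(ray("side",[184,335],.012).round(4))
E
```

```text
[ 0.5962 -0.1673  0.012 ]
[ 0.5951 -0.1684  0.012 ]
[ 0.5912 -0.277   0.019 ]
[ 0.4448 -0.1653  0.019 ]
[ 0.4421 -0.2726  0.019 ]
[ 0.5954 -0.1655  0.012 ]
```

View pics/crop.png

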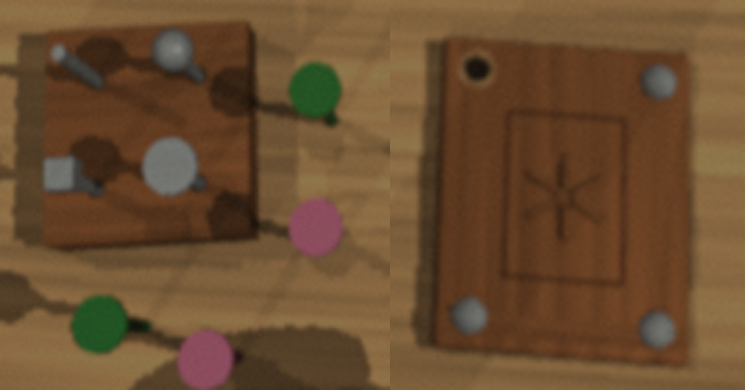

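Request:
apply_moves([
  {"gripper":0,"travel":[0.0,0.03,0.05],"spin":0},
  {"gripper":0,"travel":[0.02,0.06,0.05],"spin":0},
  {"gripper":0,"travel":[0.035,0.1,0.05],"spin":0},
  {"gripper":0,"travel":[0.05,0.14,0.05],"spin":0},
  {"gripper":0,"travel":[0.065,0.18,0.05],"spin":0},
  {"gripper":0,"travel":[0.08,0.22,0.05],"spin":0},
  {"gripper":0,"travel":[0.095,0.26,0.05],"spin":0},
  {"gripper":0,"travel":[0.11,0.3,0.05],"spin":0},
  {"gripper":0,"travel":[0.125,0.34,0.05],"spin":0},
  {"gripper":0,"travel":[0.14,0.37,0.05],"spin":0},
  {"gripper":0,"travel":[0.15,0.4,0.05],"spin":0},
  {"gripper":0,"travel":[0.15,0.4,0.05],"spin":0},
])

```text
time_s: 2.0
eef_pos: [0.3664, -0.1015, 0.3001]
orientation: [0.979, 0.203, 0.001, -0.0]
force: [-0.2, -0.8, -0.1]
gripper_width: 0.0001
gripper_force: 0.0
```

The crop shows the steel disc, the widest grey head, at about pixel (220,221). The dark rimmed hole is at (174,409), in the corner with no stud. Both match the description. Next I move over the setter.

Request:
apply_moves([
  {"gripper":0,"travel":[0.01,0.035,0],"spin":0},
  {"gripper":0,"travel":[0.02,0.07,0],"spin":0},
  {"gripper":0,"travel":[0.03,0.105,0],"spin":0},
  {"gripper":0,"travel":[0.04,0.14,0],"spin":0},
  {"gripper":0,"travel":[0.05,0.175,0],"spin":0},
  {"gripper":0,"travel":[0.06,0.21,0],"spin":0},
  {"gripper":0,"travel":[0.07,0.245,0],"spin":0},
  {"gripper":0,"travel":[0.08,0.275,0],"spin":0},
  {"gripper":0,"travel":[0.09,0.295,0],"spin":0},
  {"gripper":0,"travel":[0.094,0.306,0],"spin":0},
  {"gripper":0,"travel":[0.094,0.306,0],"spin":0},
  {"gripper":0,"travel":[0.094,0.306,0],"spin":0},
])

```text
time_s: 3.0
eef_pos: [0.46, 0.197, 0.2998]
orientation: [0.98, 0.201, -0.001, -0.001]
force: [-0.6, -0.5, 0.8]
gripper_width: -0.0001
gripper_force: 0.0
```

```bash
python3 - <<'E'
from h import *
import cv2
s=monitor.observe();print(s["eef_pos"])
a=cams.snapshot("wrist");b=cams.snapshot("side")
for t in("setter_top","awl_top","punch_top"):
    for r in cams.mark_of("wrist",t)[:3]: print(t,np.round(r["position"]),round(r["conf"],2),ray("wrist",r["position"],Z[t]).round(3))
cv2.imwrite("pics/w1.png",np.hstack([a[::1,::1],])); cv2.imwrite("pics/s1.png",b)
E
```

```text
[0.46003457 0.19699438 0.299751  ]
setter_top [237. 385.] 0.96 [0.435 0.105 0.125]
setter_top [184. 315.] 0.76 [0.46  0.202 0.125]
setter_top [168. 418.] 0.67 [0.519 0.11  0.125]
awl_top [111. 347.] 0.83 [0.541 0.203 0.13 ]
punch_top [166. 252.] 0.81 [0.451 0.271 0.12 ]
```

View pics/w1.png

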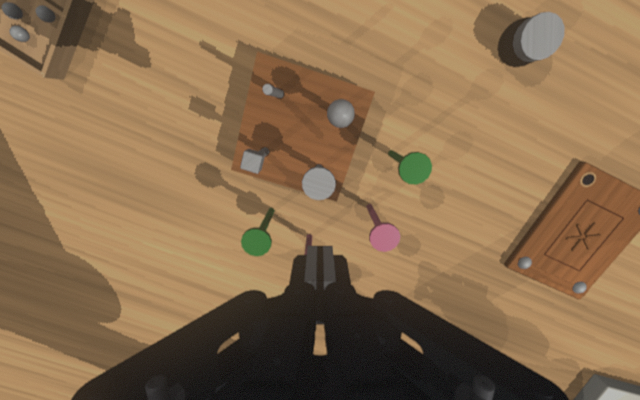

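The wrist picture shows the steel disc at (183,319), which works out to (0.460,0.200). The hand is above it, so I descend and dwell.

Request:
apply_moves([
  {"gripper":0,"travel":[0,0.002,-0.02],"spin":0},
  {"gripper":0,"travel":[0,0.002,-0.04],"spin":0},
  {"gripper":0,"travel":[0,0.002,-0.06],"spin":0},
  {"gripper":0,"travel":[0,0.002,-0.08],"spin":0},
  {"gripper":0,"travel":[0,0.002,-0.1],"spin":0},
  {"gripper":0,"travel":[0,0.002,-0.115],"spin":0},
  {"gripper":0,"travel":[0,0.002,-0.125],"spin":0},
  {"gripper":0,"travel":[0,0.002,-0.132],"spin":0},
  {"gripper":0,"travel":[0,0.002,-0.132],"spin":0},
  {"gripper":0,"travel":[0,0.002,-0.132],"spin":0},
  {"gripper":0,"travel":[0,0.002,-0.132],"spin":0},
  {"gripper":0,"travel":[0,0.002,-0.132],"spin":0},
])

```text
time_s: 4.25
eef_pos: [0.4609, 0.1987, 0.169]
orientation: [0.979, 0.202, 0.0, -0.001]
force: [0.2, -0.8, -0.9]
gripper_width: -0.0002
gripper_force: 0.0
```

```bash
python3 - <<'E'
from h import *
import cv2
b=cams.snapshot("side");cv2.imwrite("pics/s2.png",cv2.resize(b[180:400,200:480],None,fx=2.5,fy=2.5))
print(monitor.observe()["eef_pos"])
E
```

```text
[0.46084095 0.19871886 0.16887903]
```

View pics/s2.png

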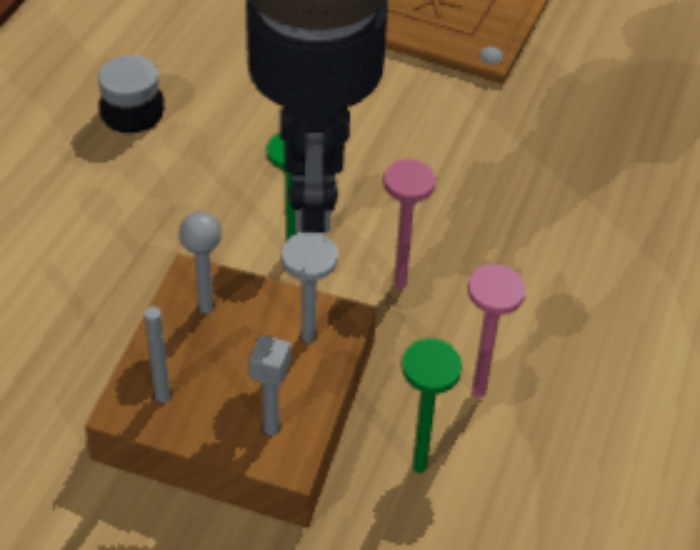

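The side crop shows the fingertips at crop pixel (313,225), hovering just above the steel disc at (309,255). All tools are standing undisturbed. I hold here for over 2 s, then rise.

Request:
apply_moves([
  {"gripper":0,"travel":[0,0,0],"spin":0},
  {"gripper":0,"travel":[0,0,0],"spin":0},
  {"gripper":0,"travel":[0,0,0],"spin":0},
  {"gripper":0,"travel":[0,0,0],"spin":0},
  {"gripper":0,"travel":[0,0,0],"spin":0},
  {"gripper":0,"travel":[0,0,0],"spin":0},
  {"gripper":0,"travel":[0,0,0],"spin":0},
  {"gripper":0,"travel":[0,0,0],"spin":0},
  {"gripper":0,"travel":[0,0,0],"spin":0},
  {"gripper":0,"travel":[0,0,0],"spin":0},
  {"gripper":0,"travel":[0,0,0],"spin":0},
  {"gripper":0,"travel":[0,0,0],"spin":0},
])

```text
time_s: 5.3
eef_pos: [0.4605, 0.1986, 0.168]
orientation: [0.979, 0.202, -0.0, -0.001]
force: [0.6, -0.2, -0.4]
gripper_width: -0.0002
gripper_force: 0.0
```

Request:
apply_moves([
  {"gripper":0,"travel":[0,0,0],"spin":0},
  {"gripper":0,"travel":[0,0,0],"spin":0},
  {"gripper":0,"travel":[0,0,0],"spin":0},
  {"gripper":0,"travel":[0,0,0],"spin":0},
  {"gripper":0,"travel":[0,0,0],"spin":0},
  {"gripper":0,"travel":[0,0,0],"spin":0},
  {"gripper":0,"travel":[0,0,0],"spin":0},
  {"gripper":0,"travel":[0,0,0],"spin":0},
  {"gripper":0,"travel":[0,0,0],"spin":0},
  {"gripper":0,"travel":[0,0,0],"spin":0},
  {"gripper":0,"travel":[0,0,0],"spin":0},
  {"gripper":0,"travel":[0,0,0],"spin":0},
])

```text
time_s: 6.3
eef_pos: [0.4605, 0.1986, 0.168]
orientation: [0.979, 0.202, -0.0, -0.001]
force: [0.3, -0.6, 0.3]
gripper_width: -0.0
gripper_force: 0.0
```

Request:
apply_moves([
  {"gripper":0,"travel":[0,0,0.02],"spin":0},
  {"gripper":0,"travel":[0,0,0.045],"spin":0},
  {"gripper":0,"travel":[0,0,0.07],"spin":0},
  {"gripper":0,"travel":[0,0,0.1],"spin":0},
  {"gripper":0,"travel":[0,0,0.13],"spin":0},
  {"gripper":0,"travel":[0.005,-0.03,0.13],"spin":0},
  {"gripper":0,"travel":[0.015,-0.065,0.13],"spin":0},
  {"gripper":0,"travel":[0.03,-0.1,0.13],"spin":0},
  {"gripper":0,"travel":[0.045,-0.135,0.13],"spin":0},
  {"gripper":0,"travel":[0.06,-0.17,0.13],"spin":0},
  {"gripper":0,"travel":[0.075,-0.2,0.13],"spin":0},
  {"gripper":0,"travel":[0.09,-0.23,0.13],"spin":0},
])

```text
time_s: 7.3
eef_pos: [0.5509, -0.0334, 0.2981]
orientation: [0.979, 0.202, -0.0, -0.001]
force: [0.9, 0.8, 0.5]
gripper_width: 0.0001
gripper_force: 0.0
```

Request:
apply_moves([
  {"gripper":0,"travel":[0.01,-0.03,0],"spin":0},
  {"gripper":0,"travel":[0.02,-0.06,0],"spin":0},
  {"gripper":0,"travel":[0.03,-0.09,0],"spin":0},
  {"gripper":0,"travel":[0.04,-0.12,-0.02],"spin":0},
  {"gripper":0,"travel":[0.045,-0.134,-0.05],"spin":0},
  {"gripper":0,"travel":[0.045,-0.134,-0.08],"spin":0},
  {"gripper":0,"travel":[0.045,-0.134,-0.11],"spin":0},
  {"gripper":0,"travel":[0.045,-0.134,-0.11],"spin":0},
  {"gripper":0,"travel":[0.045,-0.134,-0.11],"spin":0},
])

```text
time_s: 8.05
eef_pos: [0.5946, -0.1653, 0.1871]
orientation: [0.979, 0.202, -0.002, -0.002]
force: [-0.7, -0.0, 0.5]
gripper_width: 0.0
gripper_force: 0.0
```

```bash
python3 - <<'E'
from h import *
import cv2
print(monitor.observe()["eef_pos"])
a=cams.snapshot("wrist");cv2.imwrite("pics/w3.png",a)
for t in("hole","stud0_top"):
    for r in cams.mark_of("wrist",t)[:3]: print(t,np.round(r["position"]),round(r["conf"],2),ray("wrist",r["position"],Z[t]).round(4))
E
```

```text
[ 0.59464573 -0.16527356  0.18705702]
hole [187. 324.] 0.56 [ 0.5973 -0.1698  0.012 ]
stud0_top [298. 267.] 0.51 [ 0.4452 -0.1617  0.019 ]
```

View pics/w3.png

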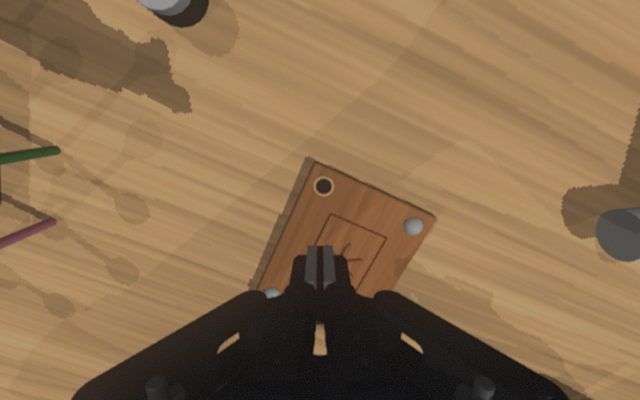

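The wrist picture shows the hole at (186,323), which works out to (0.597,-0.168). The TCP is within 4 mm of it sideways. I descend and dwell.

Request:
apply_moves([
  {"gripper":0,"travel":[0.001,-0.002,-0.02],"spin":0},
  {"gripper":0,"travel":[0.001,-0.002,-0.04],"spin":0},
  {"gripper":0,"travel":[0.001,-0.002,-0.06],"spin":0},
  {"gripper":0,"travel":[0.001,-0.002,-0.08],"spin":0},
  {"gripper":0,"travel":[0.001,-0.002,-0.1],"spin":0},
  {"gripper":0,"travel":[0.001,-0.002,-0.115],"spin":0},
  {"gripper":0,"travel":[0.001,-0.002,-0.125],"spin":0},
  {"gripper":0,"travel":[0.001,-0.002,-0.133],"spin":0},
  {"gripper":0,"travel":[0.001,-0.002,-0.133],"spin":0},
  {"gripper":0,"travel":[0.001,-0.002,-0.133],"spin":0},
  {"gripper":0,"travel":[0.001,-0.002,-0.133],"spin":0},
  {"gripper":0,"travel":[0.001,-0.002,-0.133],"spin":0},
])

```text
time_s: 9.2
eef_pos: [0.5971, -0.1676, 0.0563]
orientation: [0.979, 0.202, 0.001, -0.001]
force: [1.2, 0.3, -0.2]
gripper_width: 0.0002
gripper_force: 0.0
```

Request:
apply_moves([
  {"gripper":0,"travel":[0,0,0],"spin":0},
  {"gripper":0,"travel":[0,0,0],"spin":0},
  {"gripper":0,"travel":[0,0,0],"spin":0},
  {"gripper":0,"travel":[0,0,0],"spin":0},
  {"gripper":0,"travel":[0,0,0],"spin":0},
  {"gripper":0,"travel":[0,0,0],"spin":0},
  {"gripper":0,"travel":[0,0,0],"spin":0},
  {"gripper":0,"travel":[0,0,0],"spin":0},
  {"gripper":0,"travel":[0,0,0],"spin":0},
  {"gripper":0,"travel":[0,0,0],"spin":0},
  {"gripper":0,"travel":[0,0,0],"spin":0},
  {"gripper":0,"travel":[0,0,0],"spin":0},
])

```text
time_s: 10.2
eef_pos: [0.5965, -0.1674, 0.055]
orientation: [0.979, 0.202, -0.0, -0.001]
force: [0.2, -0.3, 1.1]
gripper_width: 0.0003
gripper_force: 0.0
```

Request:
apply_moves([
  {"gripper":0,"travel":[0,0,0],"spin":0},
  {"gripper":0,"travel":[0,0,0],"spin":0},
  {"gripper":0,"travel":[0,0,0],"spin":0},
  {"gripper":0,"travel":[0,0,0],"spin":0},
  {"gripper":0,"travel":[0,0,0],"spin":0},
  {"gripper":0,"travel":[0,0,0],"spin":0},
  {"gripper":0,"travel":[0,0,0],"spin":0},
  {"gripper":0,"travel":[0,0,0],"spin":0},
  {"gripper":0,"travel":[0,0,0],"spin":0},
  {"gripper":0,"travel":[0,0,0],"spin":0},
  {"gripper":0,"travel":[0,0,0],"spin":0},
  {"gripper":0,"travel":[0,0,0],"spin":0},
])

```text
time_s: 11.2
eef_pos: [0.5965, -0.1674, 0.055]
orientation: [0.979, 0.202, -0.0, -0.001]
force: [0.4, -0.5, -0.1]
gripper_width: -0.0
gripper_force: 0.0
```

```bash
python3 - <<'E'
from h import *
import cv2
b=cams.snapshot("side");cv2.imwrite("pics/s4.png",cv2.resize(b[100:400,200:480],None,fx=2,fy=2))
s=monitor.observe();print(s["time_s"],s["eef_pos"],s["force"])
E
```

```text
11.25 [ 0.59647465 -0.16743054  0.05498925] [0.17293248 0.30972016 0.01360977]
```

View pics/s4.png

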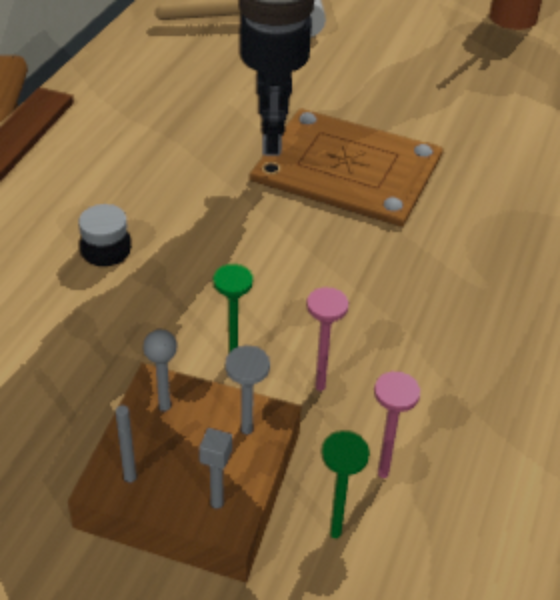

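The fingertips at crop pixel (272,152) hover just above the hole at (271,168). All tools and the tin are in place, so I hand in the job.

```bash
python3 -c "
from cell import order
print(order.finish_job())"
```

```text
the job is handed in; nothing more can be done
None
```

The hand pointed straight down at the stud setter for over two seconds, then at the empty stud hole for over two seconds, and the job was handed in with it still there; nothing appeared touched or moved, and no verdict came back.

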